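# Balance a find on the photo turntable and turn it once round

### The job

Take the brown concretion out of the finds tray and balance it, the way up it lies, on the middle of the grey dome of the photo turntable. Once it stands there free, turn the disc counter-clockwise (seen from above) by its blue knobs: bring the red line to the pointer and go on from there one full turn, until the red line stands under the pointer for the second time, with the concretion still balanced on the dome. The bridge that carries the pointer blocks the hand, so let go before it and take another knob; leave the two vials and the petri dish alone.

Things in the scene. Friction and masses are not known exactly. Their poses are not given: they have to be found in the camera images.
- turntable: Photo turntable, fixed: grey round stand 200 mm across with a turning white disc (210 mm across, top face 35 mm above the worktop). Origin: on the disc's axis at worktop height, z up; its +x points from the axis to the bridge.
- bridge (a point): Middle of the top of the bridge, a dark steel bracket 22 mm wide: column (12 x 26 mm) 134 mm from the axis, arm from there inward over the disc to 50 mm from the axis, underside 85 mm and top 92 mm above the worktop; its inner end drops to the pointer. Knobs pass under the arm, a hand does not. This point is 95 mm from the axis.
- pointer (a point): Tip of the red pointer, fixed, 53 mm from the axis and 3 mm above the disc.
- disc (a joint): Angle of the white disc about its vertical axis, rad, growing counter-clockwise seen from above. 0: the red line stands under the pointer; it starts negative (line short of the pointer); 6.283: one full turn after that. It turns stiffly enough to stay where it is left.
- index_line (a point): Point on the red line of the disc (a radial stripe 5 mm wide, 42 to 102 mm from the axis), 53 mm from the axis on the disc's top face; turns with the disc.
- dome_top (a point): Top of the grey rubber dome in the middle of the disc: a spherical cap of 45 mm radius of curvature, 64 mm across and 13 mm high; its top is 48 mm above the worktop. Turns with the disc.
- knob_a (a point): Centre of the top of a blue upright round knob on the disc (it spins freely on its own pin, so a hand holding it need not twist), 20 mm diameter, 36 mm high, top 71 mm above the worktop, 85 mm from the axis, 60 degrees counter-clockwise of the red line. A flat steel collar 26 mm across and 3 mm high is round its foot.
- knob_b (a point): The same for the knob straight across from the red line, 180 degrees from it.
- knob_c (a point): The same for the knob 60 degrees clockwise of the red line.
- finds_tray: White steel tray, fixed, 126 (its x) x 256 (its y) x 19 mm high, floor about 2 mm above the worktop. Origin: centre of its underside.
- concretion: Brown lump of iron concretion, loose, 38 (its x) x 41 (its y) x 23 mm high, about 90 g, flat top and underside, lying in the tray. Origin: centre of its underside; z up.
- vial_red: Bystander: glass vial with a red cap, upright, 29 mm diameter, 72 mm high; origin: centre of its underside.
- vial_pale: Bystander: glass vial with a pale cap, upright, 24 mm diameter, 58 mm high; origin: centre of its underside.
- petri_dish: Bystander: clear petri dish with fragments, 66 mm diameter, 13 mm high; origin: centre of its underside.
Mind the look-alikes: they are no part of the job. Of the things that look like the concretion, take the one that is farthest to the robot's right at the start.

How it is judged:
By the outcome, as a careful person would: the job done as asked, in the order asked, and still so for the second after the job is handed in, with the robot touching nothing.
It also fails if it takes over 72 s, if anything falls off the work surface, if the arm or the gripper's body presses on something with over 40 N, if the wrist force passes 120 N, or if a joint passes its speed limit or range.

### The arm

A 6-joint arm with a two-finger parallel gripper is mounted at the origin on a cart in front of the work surface, level with it; the furniture and walls round the work are solid. World frame = base frame: x ahead of the robot, y to its left, z up, the work surface at z = 0. Lengths are in m, angles in rad, forces in N, time in s.
With the tool pointing down it reaches from about 0.35 to 0.775 m from the base axis. Payload 7.3 kg.
Tool frame: the origin (TCP) lies on the centre line of the jaws, within the pads' length; the fingertips stand 11 mm ahead of it and the grasp point (between the pads) lies 8 mm behind it; z points along the fingers, y is the direction in which the jaws open and shut (so a half turn about z gives the same grasp; the last joint's range is limited). The gripper opens to 92 mm and grips with 3 to 60 N. Pads are 19 mm wide; open, the fingers measure 130 mm over their backs; the gripper's body (75 mm by 190 mm) begins 47 mm behind the grasp point.
Start: joints at [1.189, 0.342, 1.524, -0, 1.275, -0.146], TCP at [0.123, 0.51, 0.238] pointing down, gripper open.
Joint ranges: [-2.53, 2.53], [-0.77, 2.02], [0.04, 2.7], [-1, 4.14], [0.28, 2.66], [-3.11, 3.11]. Speed limits (rad/s): [2.57, 2.57, 3.14, 3.14, 3.14, 3.14].

### API

Orientations are given as [roll, pitch, yaw] about the fixed x, y, z axes, in that order (R = Rz(yaw) Ry(pitch) Rx(roll)).
In Python, from cell import robot gives the robot as it stands.
- The arm moves only by the tool jog_arm, never from a script. Its argument "deltas" is one flat list of numbers, 6 for each row, row after row: the shift along the world's x, y, z in units of 0.1 m (1.0 is 0.1 m), then the turn, a rotation vector about the world's x, y, z in units of 90 degrees (1.0 is 90 degrees). A call has 1 to 5 rows; each row is the pose to reach, as a shift and turn from the pose commanded when the call began; what a row does not reach only later rows make up. A row lasts 1/12 s, in which the tool goes at most 41.7 mm and 7.16 degrees, less where a joint would pass 70% of its speed; a pose out of reach is approached as far as the arm can. A call with a number of a shift or a turn outside -1 to 1 is refused whole. A call with a gripper value outside its range is refused whole. "claw" is the opening, from 0 (shut) to 1 (fully open), set as the call begins (left out, the last holds). The fingers move at their own pace and stop on an object; "newtons" is the grip in N (left out, the last holds). Time passes only in rows, so rows that repeat a pose let the fingers close. It gives the time, the measured TCP pose, the force and the opening at its end, in the units of the state.
- robot.observe(): the state, without advancing time (a new reading comes with each control period).
- robot.read_camera(name): name is "side" or "top"; returns the picture (480x640x3 uint8, red, green, blue); there is no depth.
- robot.camera_params(name): a dict with "fx", "fy", "cx", "cy" (pixels), "R" (3x3) and "t" (3): a world point X has camera coordinates R X + t. Camera axes: x right, y down, z forward; pixel columns grow to the right and rows downward; lengths in m; the calibration is good to about 2 mm. A picture is of the moment at which its call begins. camera_params takes no time and is no camera call.
- robot.hand_in(): hands the job in, once; it reports no verdict.
The state is a dict: "time": time; "qpos": joint angles; "qvel": joint speeds; "joint_efforts": joint torques, N m; "tool_pos": TCP position; "tool_rot": TCP orientation; "contact_force": force on the tool from outside, world axes, zero at the start; "torque": the same for the moment, N m; "opening": finger opening in m.
Only numpy, scipy, OpenCV 4.12 (cv2) and the standard library are available. Lean on these libraries where they do the work, as an engineer would, in place of code of your own. Each camera call takes 0.05 s, during which the arm holds its last target. There are 200 camera calls.

## Working session

There is one attempt and no reset: what is moved stays moved. The work goes in short steps, Python scripts to look and compute and a tool call to move; the robot and the scene stay as the last step left them, time stands still between calls to the robot, and variables do not carry over. Pictures are saved under pics/ and viewed, about 8 in all and at most 12, crops included, and the job is handed in when it is done.

Besides the shell and the picture viewer there is one more tool, called after ">>>" as a command line: name --argument value ..., lists and objects as JSON in quotes. jog_arm: Moves the arm, as the interface text tells. Its arguments: {"type":"object","properties":{"deltas":{"type":"array","items":{"type":"number"}},"claw":{"type":"number"},"newtons":{"type":"number"}},"required":["deltas"]}

```bash
ls; mkdir -p pics; python3 - <<'E'
from cell import robot
import cv2
for n in("top","side"):
    cv2.imwrite(f"pics/{n}0.png",robot.read_camera(n)[:,:,::-1]); print(n,robot.camera_params(n))
print(robot.observe())
E
```

```text
pics
top {'fx': 545.5897560608087, 'fy': 545.5897560608087, 'cx': 314.14816286136625, 'cy': 245.7812761419202, 'R': array([[-0.10243458, -0.99473481,  0.00313327],
       [-0.97177332,  0.09939615, -0.21395564],
       [ 0.21251769, -0.02496128, -0.97683835]]), 't': array([-0.09064497,  0.50148208,  1.13309517])}
side {'fx': 558.4339955442297, 'fy': 558.4339955442297, 'cx': 311.64310984696715, 'cy': 244.64271669185862, 'R': array([[ 0.45134967, -0.89218168,  0.01718532],
       [-0.54527431, -0.29099371, -0.78612886],
       [ 0.70637058,  0.34544829, -0.61782367]]), 't': array([-0.33314379,  0.29182116,  0.73153575])}
{'time': 0.1, 'qpos': array([ 1.18901452e+00,  3.42644252e-01,  1.52493904e+00, -1.50801950e-05,
        1.27540243e+00, -1.46042638e-01]), 'qvel': array([ 0.00027486, -0.00060007, -0.00311011, -0.000466  ,  0.00051171,
       -0.00198233]), 'joint_efforts': array([-1.91292980e-05, -4.32001770e+01, -2.44697052e+01,  7.17441109e-02,
        5.25542046e-02, -8.88277100e-05]), 'tool_pos': array([0.12248961, 0.51014271, 0.23711289]), 'tool_rot': array([-3.14021232e+00, -1.88456980e-04,  2.90585775e+00]), 'contact_force': array([-0.0749354 , -0.34971265,  0.93188837]), 'torque': array([0.02796248, 0.00219367, 0.01370044]), 'opening': 0.09209597282909077}
```

View pics/top0.png

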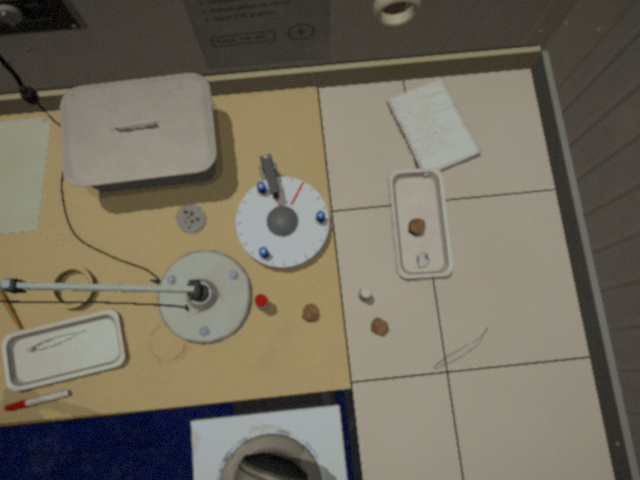

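View pics/side0.png

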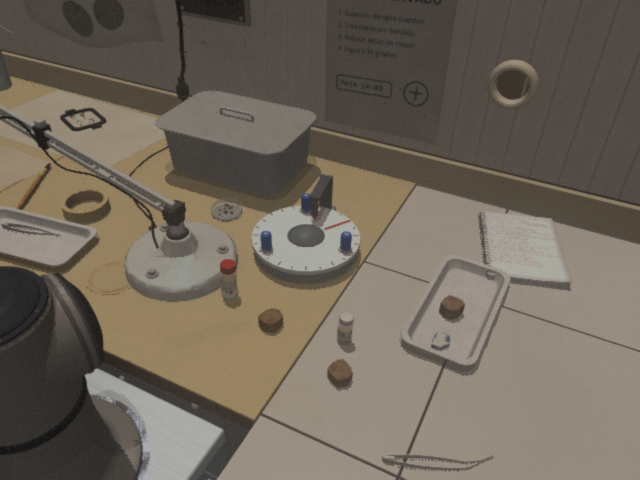

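Top view: turntable around (283,222), with the bridge at (270,175) and the red line at (297,193). The target lump is in the tray at (417,227), with look-alikes at (311,313) and (380,327). The side view agrees, with the target at (452,307). I'll measure these next.

```bash
cat > h.py <<'E'
from cell import robot
import cv2,numpy as np
P={n:robot.camera_params(n) for n in("top","side")}
def ray(n,u,v,z):
    c=P[n];d=c["R"].T@[(u-c["cx"])/c["fx"],(v-c["cy"])/c["fy"],1];o=-c["R"].T@c["t"]
    return (o+d*(z-o[2])/d[2])
def proj(n,X):
    c=P[n];q=c["R"]@np.asarray(X)+c["t"];return np.array([c["fx"]*q[0]/q[2]+c["cx"],c["fy"]*q[1]/q[2]+c["cy"]])
def blobs(im,lo,hi,amin=20):
    m=cv2.inRange(cv2.cvtColor(im,cv2.COLOR_BGR2HSV),lo,hi)
    k,l,s,c=cv2.connectedComponentsWithStats(m);return [(c[i].round(1),s[i]) for i in range(1,k) if s[i][4]>=amin]
E
cat > m.py <<'E'
from h import *
for n in("top","side"):
    im=cv2.imread(f"pics/{n}0.png")
    print(n)
    for c,s in blobs(im,(105,110,50),(130,255,255),25):
        if 100<c[1]<300: print(" blue",c,s,ray(n,*c,.053).round(4))
    for c,s in blobs(im,(5,80,30),(20,255,170),60):
        if s[4]<900 and c[1]>150: print(" brown",c,s,ray(n,*c,.014).round(4))
    for lo,hi in(((0,120,80),(8,255,255)),((172,120,80),(180,255,255))):
        for c,s in blobs(im,lo,hi,8): print(" red",c,s,ray(n,*c,.035).round(4))
a=cv2.imread("pics/top0.png");b=cv2.imread("pics/side0.png")
A=cv2.resize(a[140:290,225:465],None,fx=3.2,fy=3.2,interpolation=cv2.INTER_CUBIC)[:,:790]
cv2.imwrite("pics/ca.png",A)
B=cv2.resize(b[180:380,240:520],None,fx=2.8,fy=2.8,interpolation=cv2.INTER_CUBIC);cv2.imwrite("pics/cb.png",B)
E
python3 m.py
```

```text
top
 blue [261.5 188.7] [258 184   7   9  36] [ 0.6315 -0.038   0.053 ]
 blue [320.3 217.8] [317 214   7   8  33] [ 0.5513 -0.1614  0.053 ]
 blue [263.7 253. ] [260 248   8   9  34] [ 0.4851 -0.0307  0.053 ]
 brown [222.8 180.9] [211 162  29  41 279] [0.6726 0.0519 0.014 ]
 brown [200.6 191.8] [190 180  22  25 171] [0.6515 0.1045 0.014 ]
 brown [182.3 190.7] [168 183  30  22 134] [0.6584 0.1462 0.014 ]
 brown [136.3 199.6] [ 96 187  78  29 679] [0.6477 0.2521 0.014 ]
 brown [416.4 226.2] [409 219  16  16 195] [ 0.5201 -0.3781  0.014 ]
 brown [ 68.2 274.2] [ 56 269  31  13 139] [0.4897 0.4083 0.014 ]
 brown [258.6 298.4] [251 288  19  22 132] [ 0.3927 -0.0084  0.014 ]
 brown [ 10.3 309.1] [  0 290  25  41 353] [0.4248 0.535  0.014 ]
 brown [ 62.1 298.6] [ 53 291  23  15  97] [0.4364 0.422  0.014 ]
 brown [310.4 312.2] [300 299  22  25 291] [ 0.3509 -0.1189  0.014 ]
 brown [379.3 326.4] [372 318  16  17 208] [ 0.3047 -0.2654  0.014 ]
 brown [156.2 329. ] [149 323  18  15  86] [0.3489 0.2188 0.014 ]
 brown [153.2 352.2] [146 341  17  21 100] [0.2999 0.2272 0.014 ]
 brown [178.2 352.9] [164 340  26  24 173] [0.2929 0.1737 0.014 ]
 brown [246.1 399.5] [213 395  62   9 120] [0.1811 0.0353 0.014 ]
 red [260.5 300.3] [255 295  12  12 117] [ 0.3855 -0.0139  0.035 ]
 red [ 14.9 405.4] [  5 400  21  10 100] [0.2196 0.511  0.035 ]
 red [ 14.4 405.9] [ 11 405   8   3  11] [0.2187 0.512  0.035 ]
side
 brown [452.1 303.2] [442 296  22  15 219] [ 0.5304 -0.3775  0.014 ]
 brown [339.8 369.9] [329 360  23  20 339] [ 0.3076 -0.2655  0.014 ]
 red [227.3 264.2] [220 260  15  10 118] [0.4158 0.008  0.035 ]
```

View pics/ca.png

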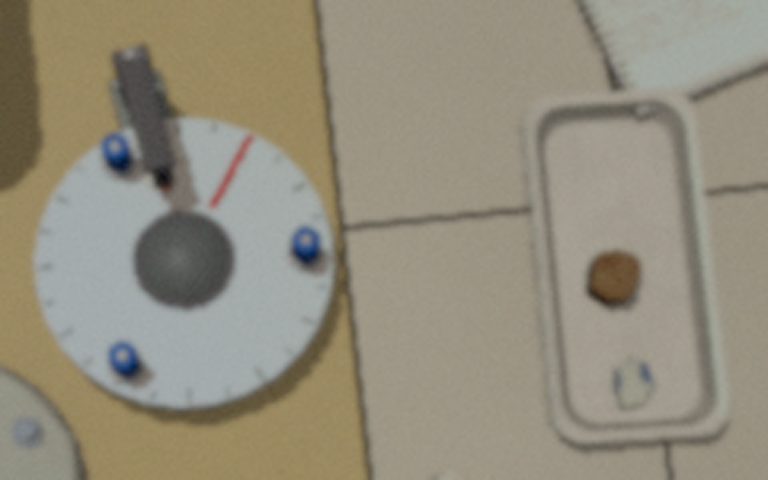

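View pics/cb.png

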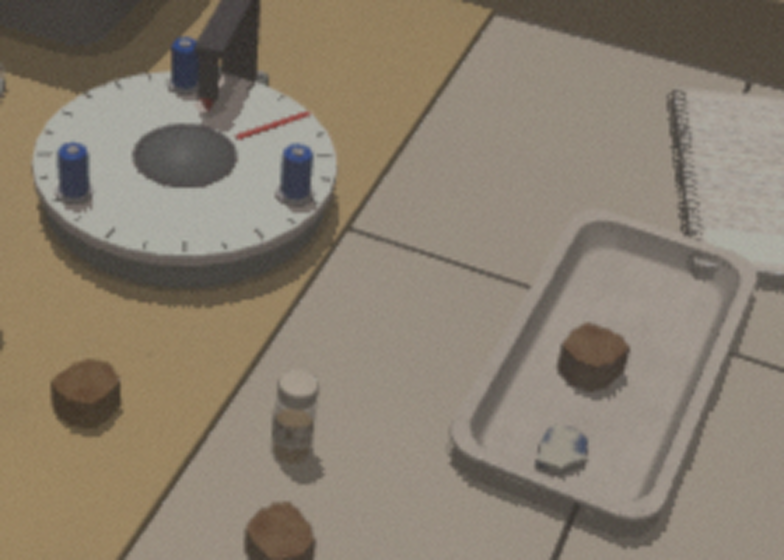

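```bash
cat > fit.py <<'E'
from h import *
from scipy.optimize import least_squares
def fit(obs,noff=True,p0=(.555,-.08,0,-.8)):
    # obs: list (cam,u,v,name)
    def pt(p,n):
        x,y,w,a=p[:4]
        L={'pt':(.053,w,.038),'li':(.042,w+a,.035),'lo':(.102,w+a,.035),'a':(.085,w+a+np.pi/3,.071),'b':(.085,w+a+np.pi,.071),'c':(.085,w+a-np.pi/3,.071),'br':(.095,w,.092)}
        r,t,z=L[n];return [x+r*np.cos(t),y+r*np.sin(t),z]
    def res(p):
        o={'top':p[4:6],'side':p[6:8]};out=[]
        for c,u,v,n in obs: out+=list(proj(c,np.array(pt(p,n)))+o[c]-[u,v])
        return np.array(out+list(p[4:]/1.0))
    s=least_squares(res,list(p0)+[0]*4,loss='soft_l1');return s.x,res(s.x)
if __name__=="__main__":
    t=lambda x,y:(225+x/3.2-.35,140+y/3.2-.35); s=lambda x,y:(240+x/2.8-.3,180+y/2.8-.3)
    obs=[('top',*t(117,147),'a'),('top',*t(307,240),'c'),('top',*t(123,353),'b'),('top',*t(212,206),'li'),('top',*t(252,136),'lo'),('top',*t(164,188),'pt'),
     ('side',*s(184,42),'a'),('side',*s(73,149),'b'),('side',*s(297,149),'c'),('side',*s(238,136),'li'),('side',*s(308,114),'lo'),('side',*s(208,106),'pt')]
    p,r=fit(obs);print(p.round(4),np.degrees(p[2:4]));print(r.round(1).reshape(-1,2).tolist())
    print("lump top face", ray('top',*t(614,274),.025),ray('side',*s(595,347),.025))
    print("tray", [ray('top',*t(*q),.019).round(3) for q in((530,100),(695,97),(725,435),(560,440))])
    print("lamp head", ray('top',201,291,.15),ray('side',175,212,.15))
E
python3 fit.py
```

```text
[ 0.5592 -0.0769  0.1745 -0.7476  0.1483  0.3464  0.0283 -0.5197] [  9.99768732 -42.83186416]
[[-0.4, -0.6], [-0.0, -0.3], [-0.0, 0.4], [0.2, 0.5], [-0.1, -0.3], [0.3, -0.1], [0.6, 0.1], [-0.2, -0.3], [0.2, 0.5], [-0.4, 0.1], [0.1, -0.7], [-0.4, 0.7], [0.1, 0.3], [0.0, -0.5]]
lump top face [ 0.5195706  -0.37628809  0.025     ] [ 0.51743414 -0.37932118  0.025     ]
tray [array([ 0.656, -0.336,  0.019]), array([ 0.646, -0.455,  0.019]), array([ 0.399, -0.438,  0.019]), array([ 0.407, -0.323,  0.019])]
lamp head [0.40111435 0.09102513 0.15      ] [0.37807269 0.07645203 0.15      ]
```

```bash
python3 - <<'E'
from h import *
def tri(a,b):
    M=[];
    A=[np.hstack([np.array([[P[n]['fx'],0,P[n]['cx']],[0,P[n]['fy'],P[n]['cy']],[0,0,1]])@np.hstack([P[n]['R'],P[n]['t'][:,None]])]) for n in('top','side')]
    X=cv2.triangulatePoints(A[0],A[1],np.array(a,float),np.array(b,float));return (X[:3]/X[3]).ravel().round(3)
print(tri((201,291),(175,212)),tri((12,286),(42,130)),'box',tri((215,165),(316,120)),tri((95,186),(165,118)))
print('lamp base',ray('side',180,258,.01))
a=cv2.imread("pics/top0.png")[210:275,390:450];b=cv2.imread("pics/side0.png")[285:355,415:480]
f=lambda i:cv2.resize(i,(400,400),interpolation=cv2.INTER_CUBIC)
cv2.imwrite("pics/l.png",np.hstack([f(a[2:62]),f(b[:65])]))
E
```

```text
[0.403 0.097 0.128] [0.442 0.441 0.184] box [ 0.656 -0.     0.216] [0.63  0.29  0.166]
lamp base [0.41304098 0.11498703 0.01      ]
```

View pics/l.png

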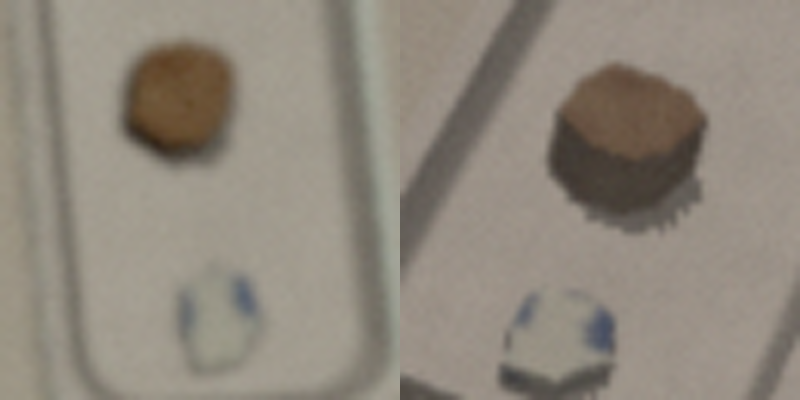

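Zoom: the lump is a rough hexagon with its top face centred near (181,92) in the left half. The pale-blue piece lies at (220,320). Next I'll work out the best grip direction and where the box corner is.

```bash
python3 - <<'E'
from h import *
S=[(617,62),(665,80),(706,120),(695,148),(640,158),(605,148),(560,118),(572,95)]
T=[(150,50),(185,40),(230,52),(234,100),(218,142),(180,152),(140,140),(130,125),(133,85)]
for n,q in(('side',[ray('side',415+(x-400)/6.154-.4,285+y/6.154-.4,.025)[:2] for x,y in S]),('top',[ray('top',390+x/6.667-.4,212+y/6.667-.4,.025)[:2] for x,y in T])):
    q=np.array(q);print(n,(q.min(0)+q.max(0))/2)
    for a in range(0,180,15):
        d=q@[np.cos(np.radians(a)),np.sin(np.radians(a))];print(a,round(np.ptp(d)*1e3,1),end='; ')
    print()
c=ray('side',278,189,0);print('box corner',c,[proj('top',c+[0,0,h]).round() for h in(0,.1,.13,.16)],[proj('side',c+[0,0,h]).round() for h in(0,.1,.13,.16)])
for h in(.1,.13,.16):print(h,ray('top',213,175,h),ray('top',216,160,h))
E
```

```text
side [ 0.51974601 -0.38000635]
0 35.2; 15 37.5; 30 38.0; 45 36.9; 60 36.5; 75 35.9; 90 36.3; 105 39.6; 120 40.4; 135 38.4; 150 35.7; 165 35.1; 
top [ 0.51786625 -0.37662796]
0 38.5; 15 37.7; 30 38.7; 45 37.0; 60 33.5; 75 34.3; 90 37.3; 105 41.6; 120 43.6; 135 43.8; 150 40.9; 165 39.0; 
box corner [0.72515504 0.07928414 0.        ] [array([211., 163.]), array([202., 146.]), array([200., 141.]), array([197., 135.])] [array([278., 189.]), array([277., 150.]), array([277., 137.]), array([276., 124.])]
0.1 [0.65685943 0.0602587  0.1       ] [0.690366   0.05164811 0.1       ]
0.13 [0.64556341 0.05562884 0.13      ] [0.678168   0.04725005 0.13      ]
0.16 [0.6342674  0.05099899 0.16      ] [0.66597001 0.04285199 0.16      ]
```

>>> jog_arm --deltas '[0,0,1,0,0,0,0,0,1,0,0,0,0,0,1,0,0,0]' --claw 0.57

```text
time: 0.35
tool_pos: [0.123, 0.5114, 0.3426]
tool_rot: [3.135, 0.001, 2.906]
contact_force: [-0.5, 1.0, 0.2]
opening: 0.0765
```

>>> jog_arm --deltas '[1,-1,0,0,0,-0.24,1,-1,0,0,0,-0.24,1,-1,0,0,0,-0.24,1,-1,0,0,0,-0.24]'

```text
time: 0.68
tool_pos: [0.2248, 0.4076, 0.3376]
tool_rot: [-3.141, 0.002, 2.52]
contact_force: [0.5, 1.4, 1.0]
opening: 0.0533
```

>>> jog_arm --deltas '[1,-1,0,0,0,-0.25,1,-1,0,0,0,-0.25,1,-1,0,0,0,-0.25,1,-1,0,0,0,-0.25]'

```text
time: 1.02
tool_pos: [0.3251, 0.3074, 0.3374]
tool_rot: [-3.141, 0.002, 2.127]
contact_force: [-0.4, 0.6, -0.3]
opening: 0.0523
```

>>> jog_arm --deltas '[0.6,-1,0,0,0,-0.25,0.6,-1,0,0,0,-0.25,0.6,-1,0,0,0,-0.25,0.6,-1,0,0,0,-0.25]'

```text
time: 1.35
tool_pos: [0.3851, 0.2061, 0.3373]
tool_rot: [-3.142, 0.002, 1.731]
contact_force: [-0.1, -0.1, 0.1]
opening: 0.0523
```

>>> jog_arm --deltas '[0.5,-1,0,0,0,0,0.5,-1,0,0,0,0,0.5,-1,0,0,0,0]'

```text
time: 1.6
tool_pos: [0.4332, 0.1086, 0.3374]
tool_rot: [-3.141, 0.001, 1.744]
contact_force: [-0.1, 0.8, 0.7]
opening: 0.0522
```

>>> jog_arm --deltas '[0.4,-1,0,0,0,0,0.4,-1,0,0,0,0,0.4,-1,0,0,0,0]'

```text
time: 1.85
tool_pos: [0.4734, 0.0076, 0.3373]
tool_rot: [-3.141, 0.001, 1.742]
contact_force: [0.5, 0.5, -0.3]
opening: 0.0526
```

>>> jog_arm --deltas '[0.25,-1,0,0,0,0,0.25,-1,0,0,0,0,0.25,-1,0,0,0,0]'

```text
time: 2.1
tool_pos: [0.4982, -0.093, 0.337]
tool_rot: [-3.141, 0.001, 1.742]
contact_force: [-0.5, 0.1, 0.1]
opening: 0.0524
```

>>> jog_arm --deltas '[0.2,-1,0,0,0,0,0.2,-1,0,0,0,0,0.2,-1,0,0,0,0]'

```text
time: 2.35
tool_pos: [0.5179, -0.1933, 0.3367]
tool_rot: [-3.14, 0.0, 1.742]
contact_force: [-0.6, 0.2, -0.4]
opening: 0.0522
```

>>> jog_arm --deltas '[0,-1,-0.6,0,0,0,0,-1,-0.6,0,0,0,0,-1,-0.6,0,0,0,0,-1,-0.6,0,0,0]'

```text
time: 2.68
tool_pos: [0.5158, -0.2931, 0.2724]
tool_rot: [-3.135, -0.004, 1.74]
contact_force: [-0.9, 0.3, -0.4]
opening: 0.0522
```

>>> jog_arm --deltas '[0,-0.88,-0.8,0,0,0,0,-0.88,-0.8,0,0,0,0,-0.88,-0.8,0,0,0,0,-0.88,-0.8,0,0,0]'

```text
time: 3.02
tool_pos: [0.5153, -0.3794, 0.1913]
tool_rot: [-3.135, -0.006, 1.741]
contact_force: [-1.3, 1.1, -1.8]
opening: 0.0525
```

>>> jog_arm --deltas '[0,0,-1,0,0,0,0,0,-1,0,0,0,0,0,-1,0,0,0,0,0,-1,0,0,0]'

```text
time: 3.35
tool_pos: [0.516, -0.3743, 0.0933]
tool_rot: [-3.136, -0.008, 1.744]
contact_force: [-0.1, -0.4, -0.2]
opening: 0.0523
```

>>> jog_arm --deltas '[0,0,-0.3,0,0,0,0,0,-0.5,0,0,0,0,0,-0.5,0,0,0,0,0,-0.5,0,0,0]'

```text
time: 3.68
tool_pos: [0.5184, -0.3771, 0.0491]
tool_rot: [3.141, 0.0, 1.744]
contact_force: [0.6, -0.1, 0.7]
opening: 0.0522
```

```bash
cat > pic.py <<'E'
from h import *
import sys
# name  tu0 tv0 su0 sv0 w h
k,a,b,c,d,w,h=sys.argv[1],*map(int,sys.argv[2:])
o=[]
for n,(u,v) in(("top",(a,b)),("side",(c,d))):
    i=robot.read_camera(n)[:,:,::-1].copy();cv2.imwrite(f"pics/{n}_{k}.png",i);o.append(cv2.resize(i[v:v+h,u:u+w],(400,400*h//w),interpolation=cv2.INTER_CUBIC))
cv2.imwrite(f"pics/{k}.png",np.hstack(o));s=robot.observe();print(s['time'],s['tool_pos'].round(4),s['tool_rot'].round(3),s['opening'].round(4),s['contact_force'].round(1))
E
python3 pic.py g1 370 160 390 240 100 110
```

```text
Traceback (most recent call last):
  File "pic.py", line 8, in <module>
    cv2.imwrite(f"pics/{k}.png",np.hstack(o));s=robot.observe();print(s['time'],s['tool_pos'].round(4),s['tool_rot'].round(3),s['opening'].round(4),s['contact_force'].round(1))
                                                                                                                              ^^^^^^^^^^^^^^^^^^
AttributeError: 'float' object has no attribute 'round'
```

View pics/g1.png

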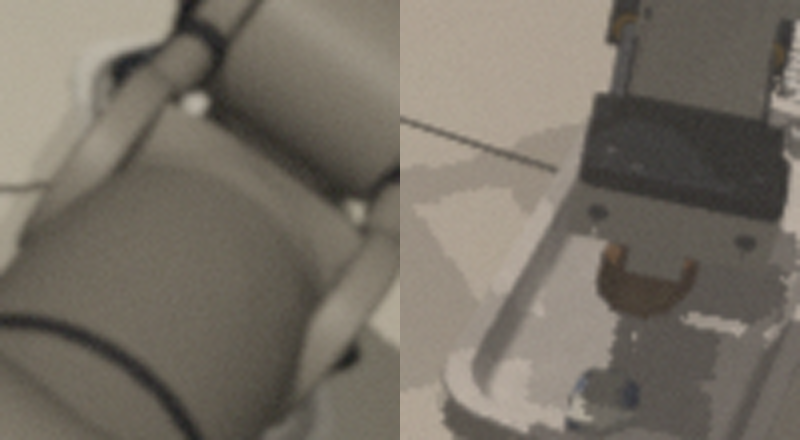

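The side view shows the near finger centred on the lump, around (648,260). I'll descend and grip.

>>> jog_arm --deltas '[0,0,-0.15,0,0,0,0,0,-0.25,0,0,0,0,0,-0.32,0,0,0,0,0,-0.32,0,0,0]'

```text
time: 4.12
tool_pos: [0.5172, -0.377, 0.0149]
tool_rot: [-3.141, -0.001, 1.743]
contact_force: [0.1, 0.0, -0.1]
opening: 0.0522
```

>>> jog_arm --deltas '[0,0,0,0,0,0,0,0,0,0,0,0,0,0,0,0,0,0,0,0,0,0,0,0,0,0,0,0,0,0]' --claw 0 --newtons 15

```text
time: 4.53
tool_pos: [0.5181, -0.3779, 0.0165]
tool_rot: [3.141, 0.001, 1.743]
contact_force: [0.5, -0.2, 1.6]
opening: 0.0367
```

>>> jog_arm --deltas '[0,0,0,0,0,0,0,0,0,0,0,0,0,0,0.1,0,0,0,0,0,0.3,0,0,0,0,0,0.5,0,0,0]'

```text
time: 4.95
tool_pos: [0.5167, -0.3768, 0.0655]
tool_rot: [-3.139, -0.003, 1.743]
contact_force: [-0.2, -0.2, -0.5]
opening: 0.0369
```

>>> jog_arm --deltas '[0,0,0.3,0,0,0,0,0.1,0.6,0,0,0,0,0.2,0.9,0,0,0,0,0.3,1,0,0,0]'

```text
time: 5.28
tool_pos: [0.5187, -0.3482, 0.1708]
tool_rot: [3.137, 0.005, 1.743]
contact_force: [1.2, -0.7, -0.3]
opening: 0.0367
```

>>> jog_arm --deltas '[0.04,0.2,0,0,0,0.06,0.08,0.4,0,0,0,0.13,0.12,0.6,0,0,0,0.2,0.16,0.8,0,0,0,0.27,0.2,1,0,0,0,0.33]'

```text
time: 5.7
tool_pos: [0.537, -0.246, 0.165]
tool_rot: [-3.141, -0.002, 2.267]
contact_force: [1.0, -0.1, -1.4]
opening: 0.0369
```

>>> jog_arm --deltas '[0.04,0.2,0,0,0,0.06,0.08,0.4,0,0,0,0.13,0.12,0.6,0,0,0,0.2,0.16,0.8,0,0,0,0.27,0.2,1,0,0,0,0.33]'

```text
time: 6.12
tool_pos: [0.5569, -0.1461, 0.165]
tool_rot: [3.142, -0.002, 2.786]
contact_force: [0.4, -0.0, -1.3]
opening: 0.0368
```

>>> jog_arm --deltas '[0,0.2,0,0,0,0.07,0,0.4,0,0,0,0.14,0.01,0.6,0,0,0,0.21,0.01,0.7,0,0,0,0.28,0.01,0.71,0,0,0,0.34]'

```text
time: 6.53
tool_pos: [0.5577, -0.0739, 0.165]
tool_rot: [3.14, -0.002, -2.961]
contact_force: [-1.1, 0.5, -0.2]
opening: 0.0365
```

>>> jog_arm --deltas '[0,0,-0.2,0,0,0,0,0,-0.4,0,0,0,0,0,-0.5,0,0,0,0,0,-0.6,0,0,0,0,0,-0.6,0,0,0]'

```text
time: 6.95
tool_pos: [0.5573, -0.0762, 0.1036]
tool_rot: [3.14, -0.004, -2.969]
contact_force: [-0.6, -0.5, -1.2]
opening: 0.0367
```

```bash
sed -i "s/s\['opening'\].round(4)/s['opening']/" pic.py; python3 pic.py p1 220 130 230 150 150 130
```

```text
7.05 [ 0.5587 -0.0766  0.1058] [ 3.141 -0.    -2.969] 0.036503359328056914 [ 0.8  0.2 -0.5]
```

View pics/p1.png

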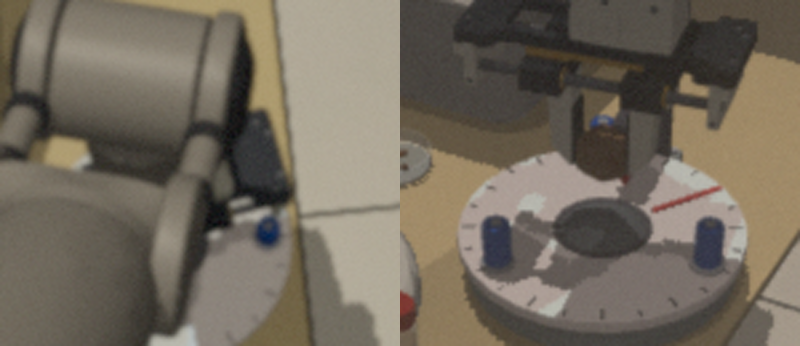

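>>> jog_arm --deltas '[0,0,-0.1,0,0,0,0,0,-0.2,0,0,0,0,0,-0.3,0,0,0,0,0,-0.36,0,0,0,0,0,-0.38,0,0,0]'

```text
time: 7.47
tool_pos: [0.5578, -0.0763, 0.0661]
tool_rot: [3.14, -0.002, -2.969]
contact_force: [-0.3, 0.2, -1.2]
opening: 0.0371
```

>>> jog_arm --deltas '[0,0,-0.02,0,0,0,0,0,-0.03,0,0,0,0,0,-0.04,0,0,0,0,0,-0.04,0,0,0]'

```text
time: 7.8
tool_pos: [0.5588, -0.0765, 0.0639]
tool_rot: [-3.142, 0.0, -2.969]
contact_force: [0.4, -0.3, -1.0]
opening: 0.0369
```

>>> jog_arm --deltas '[0,0,-0.01,0,0,0,0,0,-0.01,0,0,0,0,0,-0.01,0,0,0]'

```text
time: 8.05
tool_pos: [0.5587, -0.0765, 0.0629]
tool_rot: [-3.142, 0.0, -2.969]
contact_force: [0.4, -0.1, -1.5]
opening: 0.0365
```

>>> jog_arm --deltas '[0,0,-0.01,0,0,0,0,0,-0.01,0,0,0,0,0,-0.01,0,0,0]'

```text
time: 8.3
tool_pos: [0.5588, -0.0766, 0.0621]
tool_rot: [-3.141, 0.001, -2.969]
contact_force: [-0.4, 0.2, 2.2]
opening: 0.0368
```

>>> jog_arm --deltas '[0,0,-0.005,0,0,0,0,0,-0.01,0,0,0,0,0,-0.01,0,0,0]'

```text
time: 8.55
tool_pos: [0.559, -0.0765, 0.0619]
tool_rot: [-3.141, 0.001, -2.969]
contact_force: [-2.6, 0.7, 10.0]
opening: 0.0366
```

```bash
python3 - <<'E'
from h import *
im=robot.read_camera("side")[:,:,::-1].copy();cv2.imwrite("pics/side_q.png",im)
s=robot.observe();print(s['time'],s['tool_pos'].round(4),s['contact_force'].round(1))
# predicted lump outline: 20mm circle bottom z=.048, top .071 at axis
c=np.array([.5592,-.0769])
k=6;u0,v0=265,180;o=cv2.resize(im[v0:v0+90,u0:u0+90],None,fx=k,fy=k,interpolation=cv2.INTER_CUBIC)
for r,z,col in((.0195,.048,(0,255,0)),(.0195,.071,(0,255,0)),(.032,.035,(255,255,0))):
    q=np.array([proj('side',[*(c+r*np.array([np.cos(t),np.sin(t)])),z]) for t in np.linspace(0,6.28,60)])
    q+= [0.03,-.52]
    cv2.polylines(o,[((q-[u0,v0])*k+k/2).astype(int)],True,col,1)
cv2.imwrite("pics/q1.png",o)
E
```

```text
8.6 [ 0.559  -0.0765  0.0619] [-2.7  2.   9.9]
```

View pics/q1.png

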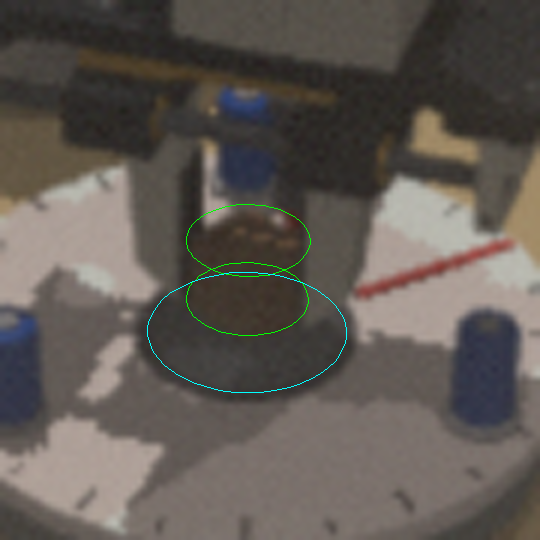

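>>> jog_arm --deltas '[0,0,0.008,0,0,0,0,0,0.008,0,0,0]'

```text
time: 8.77
tool_pos: [0.5589, -0.0766, 0.062]
tool_rot: [-3.141, 0.001, -2.969]
contact_force: [-1.1, 0.8, 6.1]
opening: 0.0368
```

>>> jog_arm --deltas '[0,0,0,0,0,0,0,0,0,0,0,0,0,0,0,0,0,0,0,0,0,0,0,0]' --claw 0.65

```text
time: 9.1
tool_pos: [0.5585, -0.0765, 0.0612]
tool_rot: [3.141, -0.001, -2.969]
contact_force: [0.3, -0.0, 0.3]
opening: 0.0575
```

>>> jog_arm --deltas '[0,0,0.1,0,0,0,0,0,0.3,0,0,0,0,0,0.6,0,0,0,0,0,0.9,0,0,0,0,0,1,0,0,0]'

```text
time: 9.52
tool_pos: [0.5605, -0.077, 0.1666]
tool_rot: [-3.139, 0.006, -2.969]
contact_force: [-0.2, -0.7, 0.1]
opening: 0.0599
```

>>> jog_arm --deltas '[-0.2,0.3,0.4,0,0,-0.07,-0.4,0.6,0.5,0,0,-0.14,-0.6,0.8,0.5,0,0,-0.21,-0.7,1,0.5,0,0,-0.28,-0.7,1,0.5,0,0,-0.35]'

```text
time: 9.93
tool_pos: [0.4862, 0.0267, 0.2124]
tool_rot: [3.141, -0.001, 2.762]
contact_force: [0.5, 0.2, -0.1]
opening: 0.0596
```

```bash
python3 pic.py r1 220 140 220 160 160 130
```

```text
10.0333 [0.4882 0.0243 0.2121] [3.141e+00 1.000e-03 2.765e+00] 0.05956835945990327 [ 0.5 -1.8 -0.1]
```

View pics/r1.png

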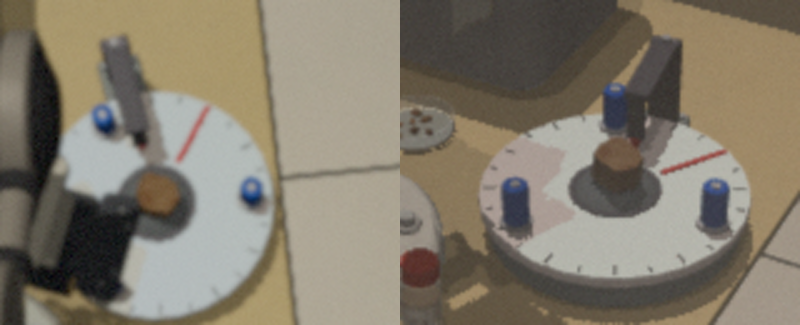

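Released: the lump stands level on the dome at (617,165) in the side half, and the disc hasn't moved. Next: grasp knob b at world 147°, with the jaws along the bridge axis.

>>> jog_arm --deltas '[0,-0.1,-0.1,0,0,-0.07,0,-0.2,-0.2,0,0,-0.14,0,-0.3,-0.3,0,0,-0.21,0,-0.4,-0.4,0,0,-0.28,0,-0.5,-0.4,0,0,-0.35]' --claw 0.5

```text
time: 10.45
tool_pos: [0.4878, -0.0275, 0.1695]
tool_rot: [-3.139, -0.003, 2.212]
contact_force: [0.0, -0.4, -0.7]
opening: 0.0462
```

>>> jog_arm --deltas '[-0.01,-0.04,0,0,0,-0.07,-0.01,-0.04,0,0,0,-0.14,-0.01,-0.04,0,0,0,-0.21,-0.01,-0.04,-0.2,0,0,-0.28,-0.01,-0.04,-0.4,0,0,-0.3]'

```text
time: 10.87
tool_pos: [0.4888, -0.0316, 0.1318]
tool_rot: [3.139, 0.001, 1.741]
contact_force: [-0.1, 0.8, -0.6]
opening: 0.0461
```

```bash
cat > ang.py <<'E'
from h import *
im={n:robot.read_camera(n)[:,:,::-1].copy() for n in("top","side")}
off={"top":np.array([.15,.35]),"side":np.array([.03,-.52])}
C=np.array([.5592,-.0769])
for n in im:
    for name,lo,hi,z in(("blue",(105,110,30),(130,255,255),.053),("red",(0,90,60),(8,255,255),.035),("red",(172,90,60),(180,255,255),.035),("brown",(5,70,20),(20,255,170),.06)):
        for c,s in blobs(im[n],lo,hi,8):
            q=ray(n,*(c-off[n]),z)[:2]-C
            if np.hypot(*q)<.125: print(n,name,c,"r %.1f ang %.1f area %d"%(np.hypot(*q)*1e3,np.degrees(np.arctan2(q[1],q[0]))-10,s[4]))
s=robot.observe();print(s['time'],s['tool_pos'].round(4),s['tool_rot'].round(3),s['opening'],s['contact_force'].round(1))
E
python3 ang.py
```

```text
top blue [320.3 217.8] r 84.5 ang -104.8 area 32
top red [295.7 194.9] r 66.9 ang -41.9 area 19
top brown [328.9 204.4] r 107.8 ang -89.5 area 11
top brown [330.2 212.2] r 106.9 ang -99.2 area 9
top brown [286.8 219.8] r 12.1 ang -129.7 area 88
top brown [331.2 224.5] r 109.3 ang -114.0 area 15
top brown [230.6 231.2] r 115.2 ang 89.6 area 19
top brown [327.1 243.1] r 114.3 ang -135.9 area 10
top brown [323.6 248.2] r 114.2 ang -142.7 area 20
top brown [317.9 256. ] r 116.5 ang -153.2 area 22
top brown [279.2 256.9] r 87.8 ang 161.2 area 8
top brown [299.6 265.9] r 114.4 ang -175.6 area 11
side blue [304.8 196.7] r 105.6 ang 18.4 area 18
side blue [345.8 235.3] r 79.1 ang -90.8 area 19
side red [313.3 216.2] r 63.8 ang 3.4 area 9
side red [336.8 224.4] r 70.7 ang -43.4 area 41
side brown [308.4 220.9] r 11.9 ang -7.1 area 159
side brown [304.  227.6] r 11.4 ang -180.4 area 17
side brown [308.8 232.6] r 27.0 ang -150.9 area 11
10.9667 [ 0.486  -0.0309  0.129 ] [-3.136e+00 -2.000e-03  1.746e+00] 0.0460769216927729 [-0.5 -0.6 -0.1]
```

>>> jog_arm --deltas '[0,0,-0.2,0,0,0,0,0,-0.4,0,0,0,0,0,-0.6,0,0,0,0,0,-0.75,0,0,0,0,0,-0.78,0,0,0]'

```text
time: 11.38
tool_pos: [0.4869, -0.0308, 0.0521]
tool_rot: [-3.139, -0.001, 1.746]
contact_force: [-0.7, -0.4, 0.6]
opening: 0.0461
```

>>> jog_arm --deltas '[0,0,0,0,0,0,0,0,0,0,0,0,0,0,0,0,0,0,0,0,0,0,0,0,0,0,0,0,0,0]' --claw 0 --newtons 40

```text
time: 11.8
tool_pos: [0.4879, -0.0306, 0.0545]
tool_rot: [3.14, 0.0, 1.744]
contact_force: [-1.6, -0.4, 4.3]
opening: 0.0188
```

```bash
python3 ang.py|grep -v brown; cat > arc.py <<'E'
import numpy as np,sys
# arc a0 a1 (world deg), start pos from circle; rows of ~step deg, grouped 5 per call, units 0.1 m
a0,a1,n=map(float,sys.argv[1:4]);n=int(n)
t=np.linspace(0,1,n+1);a=np.radians(a0+(a1-a0)*t)
p=np.c_[.5592+.085*np.cos(a),-.0769+.085*np.sin(a)]
for i in range(0,n,5):
    q=p[i+1:i+6];b=np.round(p[i],4);r=np.round((q-b)*10,3);print(np.degrees(a[min(i+5,n)]).round(1),[float(v) for w in r for v in(w[0],w[1],0,0,0,0)])
E
python3 arc.py 147.2 281.5 25
```

```text
top blue [262.1 187. ] r 85.6 ang 16.0 area 13
top blue [320.1 218.3] r 84.1 ang -105.5 area 33
side blue [305.3 197. ] r 104.5 ang 17.9 area 18
side blue [345.5 235.6] r 78.8 ang -91.6 area 22
side red [313.7 216.2] r 64.0 ang 2.7 area 10
side red [337.2 224.6] r 71.0 ang -44.2 area 43
11.9 [ 0.4879 -0.0306  0.0544] [3.141e+00 1.000e-03 1.744e+00] 0.019014954478328544 [-2.4 -0.5  5.7]
174.1 [-0.04, -0.068, 0.0, 0.0, 0.0, 0.0, -0.074, -0.141, 0.0, 0.0, 0.0, 0.0, -0.1, -0.216, 0.0, 0.0, 0.0, 0.0, -0.119, -0.293, 0.0, 0.0, 0.0, 0.0, -0.131, -0.372, 0.0, 0.0, 0.0, 0.0]
200.9 [-0.005, -0.08, 0.0, 0.0, 0.0, 0.0, -0.002, -0.159, 0.0, 0.0, 0.0, 0.0, 0.008, -0.238, 0.0, 0.0, 0.0, 0.0, 0.026, -0.316, 0.0, 0.0, 0.0, 0.0, 0.051, -0.392, 0.0, 0.0, 0.0, 0.0]
227.8 [0.032, -0.073, 0.0, 0.0, 0.0, 0.0, 0.071, -0.142, 0.0, 0.0, 0.0, 0.0, 0.115, -0.208, 0.0, 0.0, 0.0, 0.0, 0.166, -0.269, 0.0, 0.0, 0.0, 0.0, 0.223, -0.325, 0.0, 0.0, 0.0, 0.0]
254.6 [0.061, -0.051, 0.0, 0.0, 0.0, 0.0, 0.127, -0.096, 0.0, 0.0, 0.0, 0.0, 0.197, -0.134, 0.0, 0.0, 0.0, 0.0, 0.27, -0.166, 0.0, 0.0, 0.0, 0.0, 0.346, -0.191, 0.0, 0.0, 0.0, 0.0]
281.5 [0.078, -0.017, 0.0, 0.0, 0.0, 0.0, 0.157, -0.027, 0.0, 0.0, 0.0, 0.0, 0.236, -0.03, 0.0, 0.0, 0.0, 0.0, 0.316, -0.025, 0.0, 0.0, 0.0, 0.0, 0.394, -0.013, 0.0, 0.0, 0.0, 0.0]
```

Knob b is held (opening 19 mm, low force). First stroke.

>>> jog_arm --deltas '[-0.04,-0.07,0,0,0,0,-0.07,-0.14,0,0,0,0,-0.1,-0.22,0,0,0,0,-0.12,-0.29,0,0,0,0,-0.13,-0.37,0,0,0,0]'

```text
time: 12.32
tool_pos: [0.4744, -0.0674, 0.0544]
tool_rot: [3.141, -0.0, 1.744]
contact_force: [-3.5, 1.5, 8.5]
opening: 0.0193
```

>>> jog_arm --deltas '[-0.005,-0.08,0,0,0,0,-0.002,-0.16,0,0,0,0,0.008,-0.24,0,0,0,0,0.026,-0.316,0,0,0,0,0.05,-0.392,0,0,0,0]'

```text
time: 12.73
tool_pos: [0.479, -0.107, 0.0544]
tool_rot: [-3.141, -0.0, 1.744]
contact_force: [-3.2, 0.4, 7.7]
opening: 0.0193
```

```bash
python3 ang.py
```

```text
top blue [244.  216.5] r 83.8 ang 71.1 area 31
top brown [329.3 240.7] r 116.0 ang -132.4 area 30
top brown [323.1 252.1] r 118.7 ang -146.4 area 34
side blue [270.6 206.1] r 99.6 ang 62.5 area 29
side blue [345.4 211.4] r 95.5 ang -38.3 area 19
side brown [319.3 222.2] r 26.7 ang -57.6 area 27
side brown [312.5 240.8] r 52.7 ang -149.3 area 19
12.8333 [ 0.4795 -0.1081  0.0544] [-3.141e+00  1.000e-03  1.743e+00] 0.019105311781947236 [-5.1 -4.4  8.5]
```

>>> jog_arm --deltas '[0.032,-0.073,0,0,0,0,0.071,-0.142,0,0,0,0,0.115,-0.208,0,0,0,0,0.166,-0.269,0,0,0,0,0.223,-0.325,0,0,0,0]'

```text
time: 13.25
tool_pos: [0.5014, -0.1402, 0.0544]
tool_rot: [-3.14, 0.001, 1.744]
contact_force: [-4.4, -2.4, 8.6]
opening: 0.019
```

>>> jog_arm --deltas '[0.061,-0.051,0,0,0,0,0.127,-0.096,0,0,0,0,0.197,-0.134,0,0,0,0,0.27,-0.166,0,0,0,0,0.346,-0.191,0,0,0,0]'

```text
time: 13.67
tool_pos: [0.5368, -0.1596, 0.0545]
tool_rot: [3.141, 0.002, 1.744]
contact_force: [-1.4, -2.9, 5.2]
opening: 0.0189
```

>>> jog_arm --deltas '[0.078,-0.017,0,0,0,0,0.157,-0.027,0,0,0,0,0.236,-0.03,0,0,0,0,0.316,-0.025,0,0,0,0,0.394,-0.013,0,0,0,0]'

```text
time: 14.08
tool_pos: [0.5771, -0.1605, 0.0544]
tool_rot: [3.14, 0.002, 1.743]
contact_force: [-1.6, -2.6, 6.1]
opening: 0.019
```

>>> jog_arm --deltas '[0,0,0,0,0,0,0,0,0,0,0,0]'

```text
time: 14.25
tool_pos: [0.5776, -0.1604, 0.0544]
tool_rot: [3.138, 0.003, 1.744]
contact_force: [2.1, -5.3, 4.9]
opening: 0.0194
```

```bash
python3 ang.py|grep -v "top brown"
```

```text
top blue [251.5 194.9] r 87.3 ang 35.7 area 13
side blue [294.6 197.3] r 105.6 ang 29.9 area 26
side blue [272.5 240.9] r 75.4 ang 142.6 area 17
side red [270.2 229.1] r 71.4 ang 93.5 area 46
side brown [306.2 221.2] r 9.8 ang 13.2 area 164
side brown [305.6 232. ] r 24.7 ang -163.7 area 8
14.35 [ 0.5771 -0.1605  0.0545] [3.138e+00 2.000e-03 1.744e+00] 0.01935096182736621 [ 2.3 -4.3  4.5]
```

>>> jog_arm --deltas '[0,0,0,0,0,0,0,0,0,0,0,0,0,0,0,0,0,0,0,0,0,0,0,0]' --claw 0.5

```text
time: 14.68
tool_pos: [0.5752, -0.159, 0.0529]
tool_rot: [-3.14, -0.001, 1.744]
contact_force: [-0.6, -0.2, 0.8]
opening: 0.0413
```

>>> jog_arm --deltas '[0,0,0.2,0,0,0,0,0,0.5,0,0,0,0,0,0.8,0,0,0,0,0,0.8,0,0,0]'

```text
time: 15.02
tool_pos: [0.5785, -0.1604, 0.1392]
tool_rot: [3.134, 0.005, 1.744]
contact_force: [1.0, -0.3, 1.3]
opening: 0.0458
```

>>> jog_arm --deltas '[-0.25,0.25,0,0,0,0,-0.5,0.5,0,0,0,0,-0.75,0.75,0,0,0,0,-0.98,1,0,0,0,0]'

```text
time: 15.35
tool_pos: [0.4758, -0.0584, 0.1328]
tool_rot: [-3.14, -0.001, 1.743]
contact_force: [1.0, 0.6, 0.3]
opening: 0.0461
```

>>> jog_arm --deltas '[0,0.09,0,0,0,0,0,0.09,0,0,0,0,0,0.09,-0.1,0,0,0]'

```text
time: 15.6
tool_pos: [0.4797, -0.0508, 0.125]
tool_rot: [3.137, 0.002, 1.745]
contact_force: [0.3, 0.4, -0.1]
opening: 0.0462
```

```bash
python3 ang.py|grep -v "top brown"; python3 arc.py 162.1 295.6 25
```

```text
top blue [318.1 208.2] r 83.1 ang -89.4 area 35
side blue [294.8 197.4] r 105.1 ang 29.7 area 26
side blue [349.9 228.5] r 84.3 ang -74.7 area 22
side red [257.9 226.9] r 96.8 ang 93.0 area 8
side red [278.9 230.4] r 53.8 ang 93.3 area 16
side brown [278.6 202.1] r 92.3 ang 53.6 area 17
side brown [306.4 221.3] r 9.6 ang 10.8 area 175
15.7 [ 0.4783 -0.0511  0.1226] [-3.141 -0.     1.744] 0.046071974549892085 [-0.5  0.5 -1.2]
188.8 [-0.021, -0.076, 0.0, 0.0, 0.0, 0.0, -0.034, -0.154, 0.0, 0.0, 0.0, 0.0, -0.041, -0.233, 0.0, 0.0, 0.0, 0.0, -0.039, -0.312, 0.0, 0.0, 0.0, 0.0, -0.031, -0.391, 0.0, 0.0, 0.0, 0.0]
215.5 [0.016, -0.078, 0.0, 0.0, 0.0, 0.0, 0.039, -0.153, 0.0, 0.0, 0.0, 0.0, 0.069, -0.227, 0.0, 0.0, 0.0, 0.0, 0.105, -0.297, 0.0, 0.0, 0.0, 0.0, 0.148, -0.364, 0.0, 0.0, 0.0, 0.0]
242.2 [0.049, -0.062, 0.0, 0.0, 0.0, 0.0, 0.103, -0.119, 0.0, 0.0, 0.0, 0.0, 0.163, -0.171, 0.0, 0.0, 0.0, 0.0, 0.227, -0.218, 0.0, 0.0, 0.0, 0.0, 0.296, -0.258, 0.0, 0.0, 0.0, 0.0]
268.9 [0.071, -0.034, 0.0, 0.0, 0.0, 0.0, 0.146, -0.06, 0.0, 0.0, 0.0, 0.0, 0.222, -0.08, 0.0, 0.0, 0.0, 0.0, 0.301, -0.093, 0.0, 0.0, 0.0, 0.0, 0.38, -0.098, 0.0, 0.0, 0.0, 0.0]
295.6 [0.079, 0.002, 0.0, 0.0, 0.0, 0.0, 0.157, 0.012, 0.0, 0.0, 0.0, 0.0, 0.235, 0.029, 0.0, 0.0, 0.0, 0.0, 0.31, 0.053, 0.0, 0.0, 0.0, 0.0, 0.383, 0.083, 0.0, 0.0, 0.0, 0.0]
```

>>> jog_arm --deltas '[0,0,-0.2,0,0,0,0,0,-0.4,0,0,0,0,0,-0.6,0,0,0,0,0,-0.7,0,0,0]'

```text
time: 16.03
tool_pos: [0.4778, -0.0513, 0.0515]
tool_rot: [-3.14, -0.001, 1.743]
contact_force: [-0.6, -0.3, 0.3]
opening: 0.0455
```

>>> jog_arm --deltas '[0,0,0,0,0,0,0,0,0,0,0,0,0,0,0,0,0,0,0,0,0,0,0,0,0,0,0,0,0,0]' --claw 0

```text
time: 16.45
tool_pos: [0.4781, -0.0508, 0.0543]
tool_rot: [3.141, 0.0, 1.743]
contact_force: [-2.3, -0.5, 1.6]
opening: 0.0191
```

>>> jog_arm --deltas '[-0.02,-0.076,0,0,0,0,-0.034,-0.154,0,0,0,0,-0.04,-0.233,0,0,0,0,-0.039,-0.312,0,0,0,0,-0.031,-0.391,0,0,0,0]'

```text
time: 16.87
tool_pos: [0.4747, -0.0906, 0.0543]
tool_rot: [3.141, 0.0, 1.743]
contact_force: [-1.2, 1.6, 4.4]
opening: 0.0191
```

>>> jog_arm --deltas '[0.016,-0.078,0,0,0,0,0.039,-0.153,0,0,0,0,0.069,-0.227,0,0,0,0,0.105,-0.297,0,0,0,0,0.148,-0.364,0,0,0,0]'

```text
time: 17.28
tool_pos: [0.4897, -0.1273, 0.0543]
tool_rot: [3.141, 0.001, 1.743]
contact_force: [-1.3, 1.6, 5.2]
opening: 0.0191
```

>>> jog_arm --deltas '[0.05,-0.062,0,0,0,0,0.103,-0.119,0,0,0,0,0.163,-0.171,0,0,0,0,0.227,-0.218,0,0,0,0,0.296,-0.258,0,0,0,0]'

```text
time: 17.7
tool_pos: [0.5196, -0.1531, 0.0543]
tool_rot: [3.141, 0.001, 1.743]
contact_force: [-1.6, 1.6, 4.6]
opening: 0.0194
```

>>> jog_arm --deltas '[0.071,-0.034,0,0,0,0,0.146,-0.06,0,0,0,0,0.222,-0.08,0,0,0,0,0.3,-0.093,0,0,0,0,0.38,-0.098,0,0,0,0]'

```text
time: 18.12
tool_pos: [0.5577, -0.1627, 0.0543]
tool_rot: [3.141, 0.001, 1.743]
contact_force: [-2.2, 1.5, 5.3]
opening: 0.0196
```

>>> jog_arm --deltas '[0.079,0.002,0,0,0,0,0.157,0.012,0,0,0,0,0.235,0.029,0,0,0,0,0.31,0.053,0,0,0,0,0.383,0.083,0,0,0,0]'

```text
time: 18.53
tool_pos: [0.5959, -0.1542, 0.0543]
tool_rot: [3.141, 0.001, 1.743]
contact_force: [-2.6, 1.8, 6.3]
opening: 0.019
```

>>> jog_arm --deltas '[0,0,0,0,0,0,0,0,0,0,0,0]'

```text
time: 18.7
tool_pos: [0.5964, -0.1539, 0.0543]
tool_rot: [3.139, 0.001, 1.744]
contact_force: [1.1, 1.6, 4.4]
opening: 0.0189
```

```bash
python3 ang.py|grep -v "top brown"
```

```text
top red [318.1 238.9] r 90.1 ang -133.6 area 9
side blue [285.  199.4] r 104.0 ang 41.4 area 24
side blue [280.8 244.9] r 71.8 ang 157.7 area 18
side red [324.8 256.2] r 73.9 ang -134.3 area 48
side brown [305.5 222.4] r 5.9 ang 23.5 area 193
18.8 [ 0.5961 -0.154   0.0543] [3.139e+00 1.000e-03 1.743e+00] 0.019108840615863494 [2.1 0.8 4.4]
```

>>> jog_arm --deltas '[0,0,0,0,0,0,0,0,0,0,0,0,0,0,0,0,0,0,0,0,0,0,0,0]' --claw 0.5

```text
time: 19.13
tool_pos: [0.5951, -0.1536, 0.0531]
tool_rot: [-3.141, -0.0, 1.743]
contact_force: [-0.4, -0.7, 0.4]
opening: 0.0413
```

>>> jog_arm --deltas '[0,0,0.2,0,0,0,0,0,0.5,0,0,0,0,0,0.8,0,0,0,0,0,0.8,0,0,0]'

```text
time: 19.47
tool_pos: [0.5983, -0.1546, 0.1395]
tool_rot: [3.133, 0.005, 1.743]
contact_force: [1.3, -1.1, 1.0]
opening: 0.046
```

>>> jog_arm --deltas '[-0.25,0.2,0,0,0,0,-0.5,0.4,0,0,0,0,-0.75,0.6,0,0,0,0,-1,0.8,0,0,0,0]'

```text
time: 19.8
tool_pos: [0.4939, -0.0727, 0.133]
tool_rot: [-3.141, -0.0, 1.743]
contact_force: [0.1, 0.6, -0.1]
opening: 0.0458
```

>>> jog_arm --deltas '[-0.2,0.035,0,0,0,0,-0.215,0.035,0,0,0,0,-0.215,0.035,-0.1,0,0,0]'

```text
time: 20.05
tool_pos: [0.4743, -0.07, 0.1249]
tool_rot: [3.139, 0.002, 1.744]
contact_force: [1.3, -0.4, -0.8]
opening: 0.0459
```

```bash
python3 ang.py|grep -v "top brown"; python3 arc.py 175.6 310 25
```

```text
top blue [316.  197.9] r 88.8 ang -73.6 area 23
top red [313.5 237.1] r 79.2 ang -134.4 area 15
side blue [350.4 222.5] r 88.0 ang -61.8 area 16
side red [324.3 255.9] r 72.7 ang -134.6 area 46
side brown [287.6 207.4] r 66.6 ang 50.2 area 20
side brown [305.3 223.6] r 2.2 ang 44.6 area 237
side brown [320.6 251.7] r 87.0 ang -145.0 area 10
20.15 [ 0.4738 -0.07    0.1227] [-3.141 -0.     1.743] 0.04576962952725569 [ 0.  -0.3 -0.9]
202.5 [-0.003, -0.079, 0.0, 0.0, 0.0, 0.0, 0.002, -0.159, 0.0, 0.0, 0.0, 0.0, 0.015, -0.238, 0.0, 0.0, 0.0, 0.0, 0.035, -0.315, 0.0, 0.0, 0.0, 0.0, 0.062, -0.39, 0.0, 0.0, 0.0, 0.0]
229.4 [0.033, -0.072, 0.0, 0.0, 0.0, 0.0, 0.074, -0.141, 0.0, 0.0, 0.0, 0.0, 0.121, -0.205, 0.0, 0.0, 0.0, 0.0, 0.173, -0.265, 0.0, 0.0, 0.0, 0.0, 0.231, -0.32, 0.0, 0.0, 0.0, 0.0]
256.2 [0.063, -0.049, 0.0, 0.0, 0.0, 0.0, 0.13, -0.092, 0.0, 0.0, 0.0, 0.0, 0.201, -0.128, 0.0, 0.0, 0.0, 0.0, 0.275, -0.158, 0.0, 0.0, 0.0, 0.0, 0.352, -0.181, 0.0, 0.0, 0.0, 0.0]
283.1 [0.078, -0.015, 0.0, 0.0, 0.0, 0.0, 0.157, -0.023, 0.0, 0.0, 0.0, 0.0, 0.237, -0.023, 0.0, 0.0, 0.0, 0.0, 0.317, -0.016, 0.0, 0.0, 0.0, 0.0, 0.395, -0.002, 0.0, 0.0, 0.0, 0.0]
310.0 [0.077, 0.022, 0.0, 0.0, 0.0, 0.0, 0.151, 0.051, 0.0, 0.0, 0.0, 0.0, 0.222, 0.086, 0.0, 0.0, 0.0, 0.0, 0.29, 0.129, 0.0, 0.0, 0.0, 0.0, 0.353, 0.177, 0.0, 0.0, 0.0, 0.0]
```

>>> jog_arm --deltas '[0,0,-0.2,0,0,0,0,0,-0.4,0,0,0,0,0,-0.6,0,0,0,0,0,-0.7,0,0,0]'

```text
time: 20.48
tool_pos: [0.4737, -0.0701, 0.0516]
tool_rot: [-3.14, -0.001, 1.743]
contact_force: [0.2, -0.2, 0.0]
opening: 0.0461
```

>>> jog_arm --deltas '[0,0,0,0,0,0,0,0,0,0,0,0,0,0,0,0,0,0,0,0,0,0,0,0,0,0,0,0,0,0]' --claw 0

```text
time: 20.9
tool_pos: [0.4738, -0.07, 0.0543]
tool_rot: [-3.141, 0.0, 1.744]
contact_force: [-1.8, -0.8, 3.9]
opening: 0.0195
```

>>> jog_arm --deltas '[-0.003,-0.08,0,0,0,0,0.002,-0.16,0,0,0,0,0.015,-0.238,0,0,0,0,0.035,-0.315,0,0,0,0,0.062,-0.39,0,0,0,0]'

```text
time: 21.32
tool_pos: [0.4803, -0.1098, 0.0543]
tool_rot: [3.141, 0.001, 1.743]
contact_force: [-1.4, 2.1, 4.2]
opening: 0.0191
```

>>> jog_arm --deltas '[0.033,-0.072,0,0,0,0,0.074,-0.141,0,0,0,0,0.121,-0.205,0,0,0,0,0.173,-0.265,0,0,0,0,0.231,-0.32,0,0,0,0]'

```text
time: 21.73
tool_pos: [0.5042, -0.1419, 0.0543]
tool_rot: [3.14, 0.001, 1.743]
contact_force: [0.4, 3.6, 4.9]
opening: 0.0191
```

>>> jog_arm --deltas '[0.063,-0.049,0,0,0,0,0.13,-0.092,0,0,0,0,0.2,-0.128,0,0,0,0,0.275,-0.158,0,0,0,0,0.352,-0.181,0,0,0,0]'

```text
time: 22.15
tool_pos: [0.5394, -0.1594, 0.0544]
tool_rot: [3.14, 0.0, 1.743]
contact_force: [-1.1, 4.4, 5.6]
opening: 0.0191
```

>>> jog_arm --deltas '[0.078,-0.015,0,0,0,0,0.157,-0.023,0,0,0,0,0.237,-0.023,0,0,0,0,0.317,-0.016,0,0,0,0,0.395,-0.002,0,0,0,0]'

```text
time: 22.57
tool_pos: [0.5786, -0.1592, 0.0543]
tool_rot: [3.141, -0.001, 1.743]
contact_force: [-3.2, 4.4, 7.4]
opening: 0.0189
```

>>> jog_arm --deltas '[0.077,0.022,0,0,0,0,0.151,0.051,0,0,0,0,0.222,0.086,0,0,0,0,0.29,0.129,0,0,0,0,0.343,0.169,0,0,0,0]'

```text
time: 22.98
tool_pos: [0.6126, -0.1422, 0.0543]
tool_rot: [-3.142, -0.0, 1.744]
contact_force: [-4.9, 2.5, 7.7]
opening: 0.0195
```

>>> jog_arm --deltas '[0,0,0,0,0,0,0,0,0,0,0,0]'

```text
time: 23.15
tool_pos: [0.613, -0.1419, 0.0544]
tool_rot: [3.14, -0.0, 1.744]
contact_force: [-0.5, 3.8, 5.5]
opening: 0.0191
```

```bash
python3 ang.py|grep -v "top brown"; python3 - <<'E'
import cv2,numpy as np
from h import *
i=robot.read_camera("side")[:,:,::-1];cv2.imwrite("pics/f1.png",cv2.resize(i[180:290,240:375],None,fx=5.5,fy=5.5,interpolation=cv2.INTER_CUBIC))
E
```

```text
side blue [276.9 202.4] r 102.1 ang 52.3 area 26
side blue [291.6 247.9] r 68.9 ang -184.7 area 20
side red [314.1 216.4] r 63.5 ang 1.8 area 8
side brown [307.4 221.7] r 8.7 ang -2.7 area 183
23.25 [ 0.6128 -0.142   0.0543] [ 3.14  -0.     1.744] 0.01909402354886685 [-1.5  3.3  6.3]
```

View pics/f1.png

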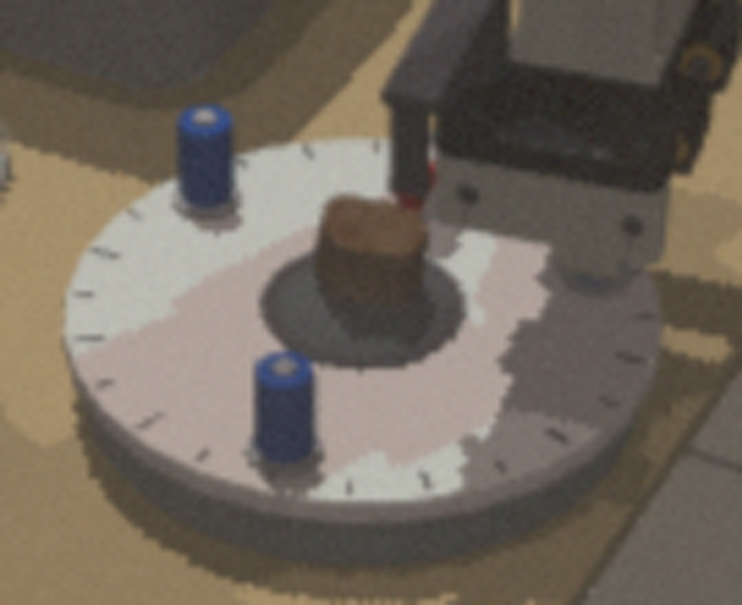

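Lump still upright on the dome. Knob tops are at a (204,118) and b (284,366); the red line is now next to the pointer at (415,195). I'll calculate the remaining angle.

```bash
python3 - <<'E'
from h import *
C=np.array([.5592,-.0769]);o=np.array([.03,-.52])
def A(src,x,y,k,u0,v0,e):
    p=np.array([u0+x/k-.5+.5/k,v0+y/k-.5+.5/k])-o;q=ray('side',*p,.071)[:2]-C;print(src,np.hypot(*q).round(4),(np.degrees(np.arctan2(q[1],q[0]))-10-e)%360)
A('a now',204,118,5.5,240,180,60);A('b now',284,366,5.5,240,180,180)
A('a start',184,42,2.8,240,180,60);A('b start',73,149,2.8,240,180,180);A('c',297,149,2.8,240,180,-60)
E
```

```text
a now 0.0845 0.41954591602335256
b now 0.0855 359.560670237351
a start 0.0856 317.9814845504437
b start 0.0851 317.7098863854547
c 0.0838 318.07260897976215
```

>>> jog_arm --deltas '[0.004,0.003,0,0,0,0,0.007,0.006,0,0,0,0,0.007,0.006,0,0,0,0,0.007,0.006,0,0,0,0]'

```text
time: 23.63
tool_pos: [0.613, -0.1418, 0.0544]
tool_rot: [3.141, -0.0, 1.743]
contact_force: [-3.7, 2.5, 6.6]
opening: 0.0191
```

>>> jog_arm --deltas '[0,0,0,0,0,0,0,0,0,0,0,0,0,0,0,0,0,0,0,0,0,0,0,0,0,0,0,0,0,0]' --claw 0.5

```text
time: 24.05
tool_pos: [0.6131, -0.1419, 0.0533]
tool_rot: [3.142, 0.0, 1.743]
contact_force: [0.4, 0.4, -0.7]
opening: 0.0447
```

>>> jog_arm --deltas '[0,0,0.2,0,0,0,0,0,0.5,0,0,0,0,0,0.8,0,0,0,0,0,1,0,0,0]'

```text
time: 24.38
tool_pos: [0.6138, -0.1421, 0.1563]
tool_rot: [3.139, 0.002, 1.743]
contact_force: [0.7, -0.3, 0.1]
opening: 0.046
```

>>> jog_arm --deltas '[-0.25,-0.25,0.2,0,0,0,-0.5,-0.5,0.4,0,0,0,-0.75,-0.75,0.5,0,0,0,-1,-1,0.5,0,0,0]'

```text
time: 24.72
tool_pos: [0.5131, -0.2431, 0.2064]
tool_rot: [3.138, 0.004, 1.744]
contact_force: [1.7, -1.1, 1.2]
opening: 0.0457
```

>>> jog_arm --deltas '[-0.25,-0.25,0,0,0,0,-0.5,-0.5,0,0,0,0,-0.5,-0.75,0,0,0,0,-0.5,-1,0,0,0,0]'

```text
time: 25.05
tool_pos: [0.4617, -0.3431, 0.2041]
tool_rot: [3.141, 0.0, 1.742]
contact_force: [0.7, -0.7, 0.5]
opening: 0.0457
```

```bash
python3 ang.py|grep -v "top brown"; python3 pic.py f2 225 140 230 165 140 120
```

```text
top blue [308.8 193.1] r 83.1 ang -61.1 area 34
top blue [245.  210.5] r 83.9 ang 61.6 area 33
top blue [292.4 256.2] r 88.0 ang -180.2 area 30
side blue [276.6 202.5] r 102.2 ang 52.7 area 24
side blue [348.8 216.1] r 92.7 ang -48.5 area 18
side blue [291.6 247.8] r 68.6 ang -184.8 area 25
side red [318.9 209.5] r 90.0 ang -0.2 area 11
side brown [307.8 221.2] r 10.6 ang -3.6 area 169
25.15 [ 0.4624 -0.3453  0.2035] [3.141e+00 2.000e-03 1.740e+00] 0.04580277594868906 [0.4 0.3 0.4]
25.25 [ 0.4627 -0.3419  0.2032] [-3.141e+00 -1.000e-03  1.742e+00] 0.0459869714978256 [-0.1  0.8  0.4]
```

View pics/f2.png

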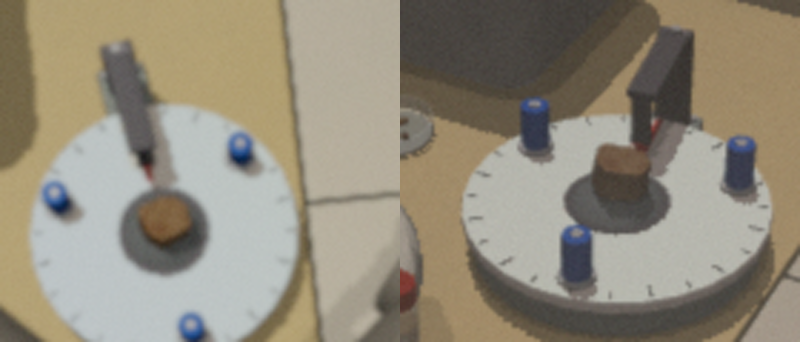

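The top view shows the lump centred on the dome and the red line hidden beneath the bridge at the pointer. I'll fit the disc angle from the knob tops as a last check.

```bash
python3 - <<'E'
from h import *
from fit import fit
k=20/7;g=-.5+.5/k
t=lambda x,y:(225+x/k+g,140+y/k+g); s=lambda x,y:(230+(x-400)/k+g,165+y/k+g)
obs=[('top',*t(55,191),'a'),('top',*t(240,143),'c'),('top',*t(191,321),'b'),('top',*t(149,172),'pt'),('side',*s(535,104),'a'),('side',*s(577,232),'b'),('side',*s(740,143),'c'),('side',*s(641,146),'pt')]
p,r=fit(obs,p0=(.559,-.077,.17,0));print(p[:2],np.degrees(p[2:4]),np.degrees(p[2]+p[3])-10,r.round(1))
E
```

```text
[ 0.55960317 -0.07672179] [9.10376035 0.62911358] -0.2671260668355693 [-0.2  0.2  0.2 -0.3  0.1  1.  -0.4 -1.8 -0.1 -0.3 -0.2  0.1  0.4 -0.4
 -0.1  2.6  0.2  0.3 -0.  -0.4]
```

```bash
python3 -c "
from cell import robot
print(robot.hand_in())"
```

```text
the job is handed in; nothing more can be done
None
```

The job is done and handed in at about 25 s of the 72 s allowed. The concretion is balanced on the dome, and the disc has gone one full turn past the pointer.

- **Concretion:** I took the rightmost lump from the tray, kept it the way up it lay, and set it on the middle of the dome.
- **Turning:** I turned the disc counter-clockwise in three strokes of about 134° each, on knobs b, a and c. Each time I let go well before the bridge. The start was about 43° short of the pointer, so the total was about 403°.
- **Red line:** after letting go, the angle fits put it between −0.3° and +0.6° of the pointer. The bridge hides most of the line from the cameras, so this comes mainly from the knob tops. The pointer marks I picked by eye in that last fit were up to 2.6 pixels off.
- **Final view:** the concretion stands level and centred on the dome, and the arm is clear of everything. Measured wrist forces stayed around 10 N or less.
- **Bystanders:** nothing touched the vials or the petri dish on the way. I did not take a separate final picture of them.

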